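# Cork face up in the mounting stage

## Robot

A 6-joint arm with a two-finger parallel gripper is mounted at the origin on the work surface. World frame = base frame: x ahead of the robot, y to its left, z up, the work surface at z = 0. Lengths are in m, angles in rad, forces in N, time in s.
With the tool pointing down it reaches from about 0.4 to 0.825 m from the base axis. Payload 7 kg.
Tool frame: the origin (TCP) lies at the very end of the fingers, on their centre line; the grasp point (between the pads) lies 19 mm behind it (arm.grasp_offset is the distance from the TCP to the grasp point, in m); z points along the fingers, y is the line along which they close (so a half turn about z gives the same grasp; the last joint's range is limited). The gripper opens to 88 mm and grips with 3 to 60 N. Pads are 19 mm wide; open, the fingers measure 130 mm over their backs; the gripper's body (78 mm by 193 mm) begins 47 mm behind the grasp point.
Start: joints at [-0.917, 0.359, 0.012, 0, -1.224, -0.288], TCP at [0.241, -0.63, 0.227] pointing down, gripper open.
Joint ranges: [-3.07, 3.07], [-1.43, 2.12], [-1.02, 1.25], [-3.03, 1.67], [-3.05, -0], [-3.03, 3.03]. Speed limits (rad/s): [2.39, 2.39, 3.01, 3.14, 3.14, 3.14].

## Interface

Orientations are given as [roll, pitch, yaw] about the fixed x, y, z axes, in that order (R = Rz(yaw) Ry(pitch) Rx(roll)).
In Python, from station import get_state, cams, arm, nets gives the robot as it stands.
- The arm moves only by the shell command python3 -m creep 'ROWS' [FORCE]. ROWS is a JSON object of lists of equal length, an entry for each row: "translation": the shift along the world's x, y, z in mm, a list of three; "spin": the turn about the world's z in rad; "gripper": the opening, from 0 (shut) to 1 (fully open). In form: {"translation": [[dx, dy, dz], ...], "spin": [spin, ...], "gripper": [gripper, ...]}. A call has 1 to 8 rows; each row shifts and turns the commanded pose from where the row before left it; what a row does not reach is not made up. A row lasts 1/10 s, in which the tool goes at most 50 mm and 8.59 degrees, less where a joint would pass 70% of its speed; a pose out of reach is approached as far as the arm can. A call is refused whole if a number of a shift passes 50 or a number of a turn 0.15, either way. A call with a gripper value outside its range is refused whole. The fingers move at their own pace and stop on an object; FORCE is the grip in N (left out, the last holds). Time passes only in rows, so rows that do not move let the fingers close. It gives the time, the measured TCP pose, the force, the opening and the grip force at its end, in the units of the state.
- get_state(): the state, without advancing time (a new reading comes with each control period).
- cams.grab_frame(name): name is "scene" or "top"; returns a dict with "img" (384x512x3 uint8, red, green, blue), "mtx" (3x3 intrinsics, pixels), "D" ([k1, k2, p1, p2, k3] as OpenCV has them; the pictures are not rectified), "R" (3x3) and "t" (3): a world point X has camera coordinates R X + t. Camera axes: x right, y down, z forward; pixel columns grow to the right and rows downward; lengths in m; the calibration is good to about 2 mm. A picture is of the moment at which its call begins. There is no depth.
- arm.job_done(): hands the job in; it is judged then, once.
Trained networks look in the newest picture that a camera, given by its name, has taken for a name from the list of things; names that differ only in an ending like _2 or _b are one class to them, and where a whole thing is asked for, a point or a joint stands for the part that bears it (a point fixed in the world has none). Each returns a list of dicts, best first, with "confidence" (0 to 1); they miss things now and then, are a little off and sometimes report something else, mostly with a low value. They report only what shows in the picture. A call takes as long as a camera call.
- nets.search_frame(camera, label): "centre" ([x, y, z] in m, in world coordinates, good to about 4 mm: the middle of the surface that is visible of it).
- nets.pinpoint(camera, label): "centre" ([x, y, z] in m, in world coordinates, good to about 4 mm: a listed point, or the origin of a listed thing).
The state is a dict: "t": time; "q": joint angles; "qd": joint speeds; "joint_efforts": joint torques, N m; "eef_pos": TCP position; "ee_rot": TCP orientation; "force": force on the tool from outside, world axes, zero at the start; "moment": the same for the moment, N m; "width": finger opening in m; "gripper_force": force on a finger pad.
Only numpy, scipy, OpenCV 4.12 (cv2) and the standard library are available. Lean on these libraries where they do the work, as an engineer would, in place of code of your own. Each camera call takes 0.05 s, during which the arm holds its last target. There are 200 camera calls.

## Task

Take the cork-faced pinning plate out of its black rack and load it into the pocket of the white mounting stage with the cork face up: one end goes under the fixed lip, the other end is pressed down past the sprung chrome catch, so that the plate lies fully home and flat on the pocket floor. Leave the other things on the desk where they are.

Things in the scene. Friction and masses are not known exactly. Their poses are not given: they have to be found in the camera images.
- plate: Pinning plate, 120 x 90 x 10 mm, 60 to 120 g: dark grey polymer, tan cork on one large face, three thin ribs on the other. Origin at its centre; x along the 120 mm length, y along the 90 mm width, z out of the cork face. Either end may go in first (they are alike). It starts upright on a 90 mm edge in the rack, x upwards, cork facing any side; its upper 87 mm is clear of the rack.
- rack: Fixed rack: black base 90 x 130 mm, 12 mm thick, with two aluminium rails along its y axis rising to 45 mm above the desk. The slot between them, 12.5 mm wide in x, 102 mm long in y, floor 12 mm above the desk, holds the plate. Origin: centre of the underside, z up.
- stage: Fixed white ceramic mounting stage, 190 x 136 mm; origin at the centre of its underside, z up, x towards the end with the lip (roughly to the robot's left). Its pocket, centred on the origin, is 122.5 mm long in x and 96 mm wide in y; pocket floor 16 mm above the desk; the side walls and the catch-end wall rise 8 mm above that floor.
- pocket (a point): Centre of the pocket floor, axes as the stage. The plate's centre is 5 mm above it when the plate is home.
- lip (a point): Middle of the lower inner edge of the lip, axes as the stage. The lip runs the whole width at the pocket's +x end and overhangs the pocket's end wall by 6 mm; its underside is 16.5 mm and its top 22.5 mm above the pocket floor. A plate end sloping at up to about 60 degrees slips beneath it.
- catch_ball (a point): Centre (when out) of the chrome ball catch, 18 mm in diameter, 16.3 mm above the pocket floor in the middle of its -x end. It sticks 4.5 mm into the pocket and yields to -x against a spring. Pressing the plate's end down past it takes about 5 to 15 N; a plate resting on it slopes about 10 degrees. The housing behind it, 30 mm wide, rises to 34 mm above the pocket floor.
- dishes: Stack of three glass petri dishes, 96 mm across, 51 mm high; origin under its centre.
- forceps: Titanium forceps lying flat, 140 mm long along x, 8 mm high; origin underneath near the middle.
- tray: Grey polymer unit tray, 190 x 140 x 45 mm, open; origin under its centre.
- loupe: Black loupe standing on the desk, 52 mm across, 45 mm high; origin under its centre.
- jar: Glass jar with a steel cap, 64 mm across, 85 mm high; origin under its centre.

How it is judged:
At the end, for the whole second after the job is handed in: The plate lies at rest in the stage pocket, cork face up and level within 0.06 rad, its length along the pocket within 0.07 rad, its centre within 5 mm of the pocket's centre horizontally and 3 to 7.5 mm above the pocket floor (angle between plate's own z axis and vertical below 0.06 rad and angle between the x axis of plate and the x axis of stage, either way round below 0.07 rad and horizontal distance between plate and pocket below 0.005 m and z of plate in the frame of pocket between 0.003 and 0.0075 m and linear speed of plate below 0.02 m/s); the robot touches nothing.
It fails at once if the petri dishes, forceps, tray, loupe or jar is moved by more than 25 mm (distance of any of dishes, forceps, tray, loupe, jar from where it was at the start of the episode above 0.025 m).
It also fails if it takes over 56 s, if anything falls off the work surface, if the arm or the gripper's body presses on something with over 40 N, if the wrist force passes 120 N, or if a joint passes its speed limit or range.

## Working session

There is one attempt and no reset: what is moved stays moved. The work goes in short steps, Python scripts to look and compute and a shell command to move; the robot and the scene stay as the last step left them, time stands still between calls to the robot, and variables do not carry over. Pictures are saved under pics/ and viewed, at most 10 in all, crops included, and the job is handed in when it is done.

```bash
ls; mkdir -p pics
cat > h.py <<'E'
import numpy as np, cv2
from station import get_state, cams, arm, nets
def proj(f,P):
    P=np.atleast_2d(np.array(P,float)); return cv2.projectPoints(P,cv2.Rodrigues(np.array(f["R"]))[0],np.array(f["t"]),np.array(f["mtx"]),np.array(f["D"]))[0][:,0]
def ray(f,uv):
    n=cv2.undistortPoints(np.array(uv,float).reshape(-1,1,2),np.array(f["mtx"]),np.array(f["D"]))[:,0]
    R=np.array(f["R"]); d=np.c_[n,np.ones(len(n))]@R; return -R.T@np.array(f["t"]),d
def atz(f,uv,z):
    c,d=ray(f,uv); return c+d*((z-c[2])/d[:,2])[:,None]
def tri(f,uv,g,uw):
    a,d=ray(f,uv);b,e=ray(g,uw);o=[]
    for p,q in zip(d,e):
        s=np.linalg.lstsq(np.c_[p,-q],b-a,rcond=None)[0]; o.append(((a+s[0]*p)+(b+s[1]*q))/2)
    return np.array(o)
def save(f,n,k=1.5): cv2.imwrite(n,cv2.resize(f["img"][:,:,::-1],None,fx=k,fy=k,interpolation=cv2.INTER_CUBIC))
E
python3 - <<'E'
from h import *
for c in("scene","top"):
    f=cams.grab_frame(c); save(f,f"pics/{c}0.png"); print(c,(-np.array(f["R"]).T@f["t"]).round(3),np.array(f["mtx"])[0,0])
    for l in["plate","rack","stage","pocket","lip","catch_ball","dishes","forceps","tray","loupe","jar"]:
        r=nets.pinpoint(c,l); print(l,[(np.round(x["centre"],3).tolist(),round(x["confidence"],2)) for x in r[:2]])
s=get_state();print(s["t"],s["eef_pos"],s["ee_rot"],s["force"],s["width"])
E
```

```text
pics
scene [1.048 0.63  1.275] 483.92895403542235
plate [([0.531, -0.175, 0.071], 0.81)]
rack [([0.53, -0.18, -0.001], 0.62)]
stage [([0.572, 0.109, -0.001], 0.89)]
pocket [([0.567, 0.112, 0.016], 0.93)]
lip [([0.561, 0.164, 0.033], 0.91)]
catch_ball [([0.577, 0.041, 0.035], 0.56), ([0.571, 0.11, -0.0], 0.39)]
dishes [([0.72, -0.135, -0.001], 0.95), ([0.565, 0.164, 0.032], 0.25)]
forceps [([0.43, 0.36, 0.0], 0.5)]
tray [([0.603, 0.504, 0.002], 0.96)]
loupe [([0.72, -0.303, 0.001], 0.59)]
jar [([0.658, 0.359, 0.004], 0.78)]
top [0.425 0.101 1.005] 367.85354963292616
plate [([0.536, -0.182, 0.067], 0.82)]
rack [([0.726, -0.304, 0.001], 0.2)]
stage [([0.568, 0.107, -0.001], 0.85)]
pocket [([0.568, 0.111, 0.018], 0.78), ([0.432, 0.362, -0.002], 0.44)]
lip [([0.564, 0.162, 0.033], 0.58)]
catch_ball [([0.578, 0.042, 0.036], 0.93)]
dishes [([0.722, -0.134, 0.002], 0.62)]
forceps [([0.427, 0.36, -0.001], 0.64)]
tray [([0.596, 0.5, 0.001], 0.83)]
loupe [([0.726, -0.3, 0.0], 0.7), ([0.529, -0.183, 0.0], 0.36)]
jar [([0.661, 0.357, -0.001], 0.68)]
1.2 [ 0.24140268 -0.63033755  0.2265835 ] [-3.14154996e+00  4.44045878e-06 -2.77580527e+00] [-0.18057453 -0.20049654  0.21969623] 0.08756319443071493
```

View pics/scene0.png

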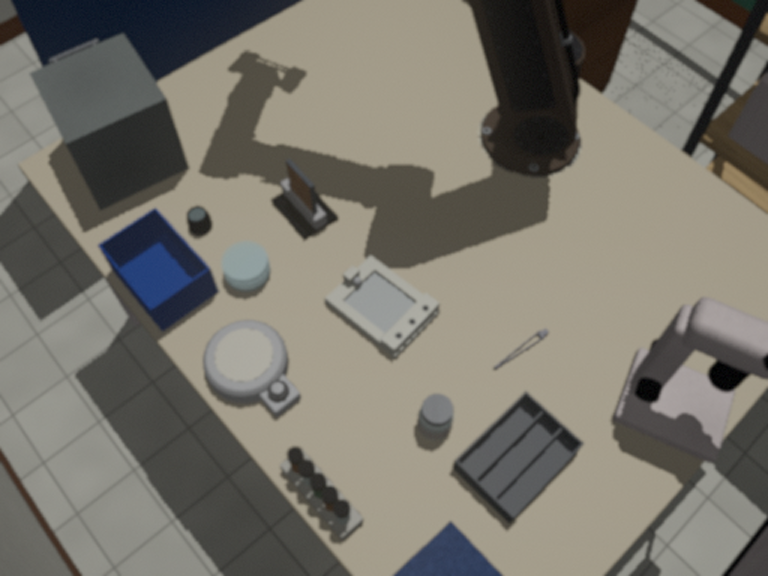

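View pics/top0.png

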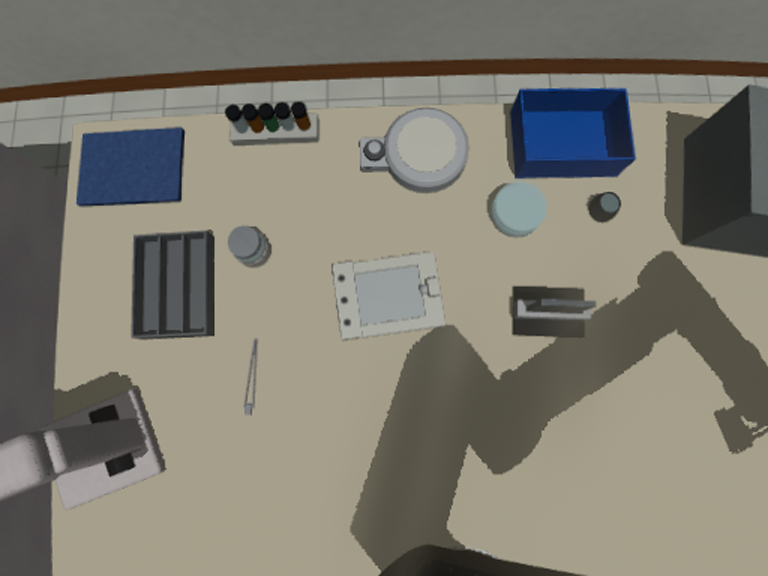

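Run:
```python
from h import *
f=cams.grab_frame("scene");g=cams.grab_frame("top")
A=f["img"][95:245,165:305];B=g["img"][160:235,210:410]
a=cv2.resize(A[:,:,::-1],None,fx=4,fy=4,interpolation=cv2.INTER_CUBIC)
cv2.imwrite("pics/c1.png",np.clip(a.astype(float)*1.6,0,255).astype(np.uint8))
b=cv2.resize(B[:,:,::-1],None,fx=4,fy=4,interpolation=cv2.INTER_CUBIC)
cv2.imwrite("pics/c2.png",np.clip(b.astype(float)*1.4,0,255).astype(np.uint8))
```

```text
(no output)
```

View pics/c1.png

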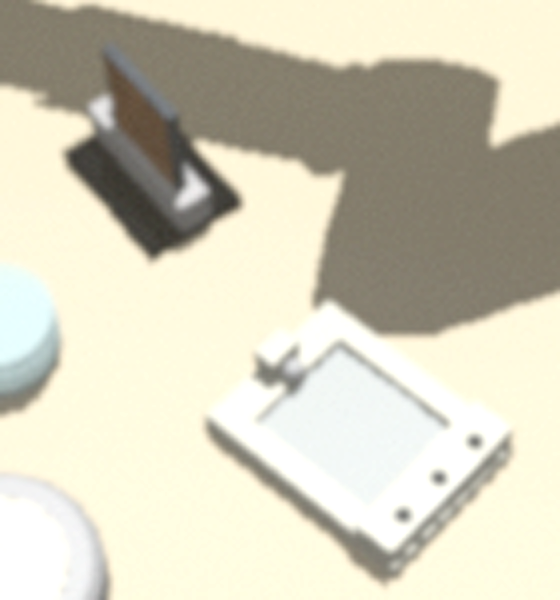

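View pics/c2.png

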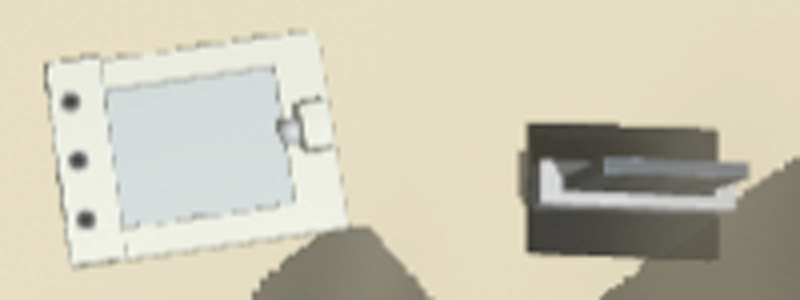

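Cork shows brown in the scene view (c1 px ~(145,120)), facing world +x. The stage's lip (three screws) is at the left/+y end, and the catch is at c2 (290,130). Next I fit the stage pose and triangulate the plate's top edge.

Run:
```python
from h import *
from scipy.optimize import least_squares
f=cams.grab_frame("scene");g=cams.grab_frame("top")
S=lambda p:np.array(p,float)/4+[165,95]-.4
T=lambda p:np.array(p,float)/4+[210,160]-.4
top=[((95,-68,38.5),(45,62)),((95,68,38.5),(74,267)),((-95,-68,24),(318,30)),((-95,68,24),(346,229)),((-61.25,-48,24),(275,68)),((-61.25,48,24),(294,203)),((55.25,-48,38.5),(105,89)),((55.25,48,38.5),(121,228))]
sc=[((95,68,38.5),(511,432)),((95,-68,38.5),(387,558)),((-95,68,24),(330,301)),((-95,-68,24),(209,416)),((-61.25,48,24),(340,343)),((-61.25,-48,24),(258,420))]
def W(v,P): c,s=np.cos(v[2]),np.sin(v[2]); P=np.array(P)/1000; return np.c_[v[0]+c*P[:,0]-s*P[:,1],v[1]+s*P[:,0]+c*P[:,1],P[:,2]]
def res(v,L):
    r=[]
    for F,l,fr in L: r.append((proj(F,W(v,[a for a,_ in l]))-fr([b for _,b in l])))
    return np.concatenate(r)
for L in([(g,top,T)],[(f,sc,S)],[(g,top,T),(f,sc,S)]):
    o=least_squares(lambda v:res(v,L).ravel(),[.568,.11,1.69],loss="soft_l1"); print("stage",o.x.round(4),np.abs(res(o.x,L)).max(1).round(1))
P=tri(f,S([(107,45),(180,121)]),g,T([(748,170),(604,166)])); print(P.round(4), np.linalg.norm(P[0]-P[1]))
print(atz(g,T([(748,170),(604,166)]),.132).round(4),atz(f,S([(107,45),(180,121)]),.132).round(4))
for l in["plate","stage","pocket","lip","catch_ball"]:
    for c in("scene","top"):
        r=nets.pinpoint(c,l); print(c,l,[(np.round(x["centre"],3).tolist(),round(x["confidence"],2)) for x in r[:1]])
```

```text
stage [0.5666 0.11   1.6812] [0.9 1.9 0.5 1.1 0.4 0.7 0.8 0.3]
stage [0.5697 0.1112 1.6652] [1.4 1.3 0.6 1.5 0.6 1. ]
stage [0.5674 0.1106 1.6774] [1.1 2.3 0.3 0.8 0.6 0.5 1.1 0.4 1.8 2.2 0.8 1.3 1.1 0.6]
[[ 0.5282 -0.2245  0.1316]
 [ 0.5323 -0.1352  0.1266]] 0.08945680495352891
[[ 0.5278 -0.2237  0.132 ]
 [ 0.5329 -0.1357  0.132 ]] [[ 0.5287 -0.2249  0.132 ]
 [ 0.5338 -0.1295  0.132 ]]
scene plate [([0.53, -0.175, 0.07], 0.87)]
top plate [([0.538, -0.181, 0.069], 0.75)]
scene stage [([0.572, 0.11, -0.0], 0.63)]
top stage [([0.569, 0.104, 0.0], 0.68)]
scene pocket [([0.568, 0.109, 0.014], 0.66)]
top pocket [([0.568, 0.116, 0.019], 0.78)]
scene lip [([0.563, 0.162, 0.031], 0.96)]
top lip [([0.562, 0.165, 0.032], 0.86)]
scene catch_ball [([0.579, 0.04, 0.035], 0.84)]
top catch_ball [([0.579, 0.042, 0.036], 0.56)]
```

```bash
python3 -m creep '{"translation":[[20,30,0],[20,30,0],[20,30,0],[20,30,0],[20,30,0],[20,30,0],[20,30,0],[20,30,0]],"spin":[0.1,0.1,0.1,0.1,0.1,0.1,0.1,0.1],"gripper":[1,1,1,1,1,1,1,1]}' 20
```

```text
t: 2.7
eef_pos: [0.4021, -0.3891, 0.2268]
ee_rot: [-3.141, -0.0, -1.972]
force: [0.0, -0.2, -0.2]
width: 0.0875
gripper_force: 0.0
```

```bash
python3 -m creep '{"translation":[[18,30,0],[18,30,0],[18,30,0],[18,30,0],[18,30,0],[18,30,0],[20,29,0],[0,0,0]],"spin":[0.06,0.06,0.06,0.06,0.06,0.06,0,0],"gripper":[1,1,1,1,1,1,1,1]}'
python3 - <<'E'
from h import *
g=cams.grab_frame("top");save(g,"pics/t1.png")
s=get_state();print(s["eef_pos"],s["ee_rot"],s["q"])
E
```

```text
t: 3.5
eef_pos: [0.5315, -0.1786, 0.2266]
ee_rot: [-3.141, 0.0, -1.613]
force: [-0.8, 0.1, -0.5]
width: 0.0876
gripper_force: 0.0
[ 0.53039726 -0.17973042  0.22651547] [-3.14145232e+00  4.74879625e-05 -1.61307179e+00] [ 2.28186573e-02  1.70293983e-01 -2.45213317e-01 -4.18197463e-05
 -1.15514590e+00 -6.50772397e-02]
```

```bash
python3 -m creep '{"translation":[[0,0,-29],[0,0,-29],[0,0,-29],[0,0,-29],[0,0,-28],[0,0,0],[0,0,0],[0,0,0]],"spin":[0,0,0,0,0,0,0,0],"gripper":[1,1,1,1,1,0.05,0,0]}' 25
python3 -m creep '{"translation":[[0,0,0],[0,0,0],[0,0,0],[0,0,0]],"spin":[0,0,0,0],"gripper":[0,0,0,0]}' 25
```

```text
t: 4.35
eef_pos: [0.5304, -0.1818, 0.0843]
ee_rot: [-3.139, -0.0, -1.616]
force: [0.2, -0.7, 1.0]
width: 0.0691
gripper_force: 0.0
t: 4.75
eef_pos: [0.5296, -0.1813, 0.083]
ee_rot: [-3.141, 0.0, -1.616]
force: [0.2, 0.2, 1.0]
width: 0.0369
gripper_force: 0.0
```

```bash
python3 -m creep '{"translation":[[0,0,0],[0,0,0],[0,0,0],[0,0,0],[0,0,0],[0,0,0]],"spin":[0,0,0,0,0,0],"gripper":[0,0,0,0,0,0]}' 25
python3 -m creep '{"translation":[[0,0,10],[0,0,15],[0,0,15],[0,0,20],[0,0,15],[0,0,0]],"spin":[0,0,0,0,0,0],"gripper":[0,0,0,0,0,0]}' 25
```

```text
t: 5.35
eef_pos: [0.5307, -0.1813, 0.0828]
ee_rot: [-3.139, 0.0, -1.616]
force: [5.3, -0.4, -2.9]
width: 0.0098
gripper_force: 24.9
t: 5.95
eef_pos: [0.5296, -0.1815, 0.1594]
ee_rot: [-3.14, -0.0, -1.615]
force: [-0.5, -0.4, -0.7]
width: 0.0098
gripper_force: 25.0
```

```bash
python3 -m creep '{"translation":[[2,21,0],[2,21,0],[2,21,0],[2,21,0],[2,21,0],[2,21,0],[2,21,0],[2,21,0]],"spin":[0.108,0.108,0.108,0.108,0.108,0.108,0.108,0.108],"gripper":[0,0,0,0,0,0,0,0]}' 25
python3 -m creep '{"translation":[[2,21,0],[2,21,0],[2,21,0],[2,21,0],[2,21,0],[2,21,0],[2,21,0],[2,21,0]],"spin":[0.108,0.108,0.108,0.108,0.108,0.108,0.108,0.104],"gripper":[0,0,0,0,0,0,0,0]}' 25
python3 -m creep '{"translation":[[0,0,0],[0,0,0]],"spin":[0,0],"gripper":[0,0]}' 25
python3 - <<'E'
from h import *
f=cams.grab_frame("scene");g=cams.grab_frame("top")
A=f["img"][140:260,190:310];B=g["img"][120:240,210:330]
cv2.imwrite("pics/p2.png",np.clip(cv2.resize(np.hstack([A,B])[:,:,::-1],None,fx=3.33,fy=3.33,interpolation=cv2.INTER_CUBIC)*1.3,0,255).astype(np.uint8))
for c in("scene","top"):
    r=nets.pinpoint(c,"plate"); print(c,[(np.round(x["centre"],3).tolist(),round(x["confidence"],2)) for x in r[:1]])
E
```

```text
t: 6.75
eef_pos: [0.5441, -0.0128, 0.1563]
ee_rot: [3.139, 0.002, -0.747]
force: [-0.1, -0.5, -0.8]
width: 0.0101
gripper_force: 25.0
t: 7.55
eef_pos: [0.5602, 0.1549, 0.1563]
ee_rot: [3.141, 0.003, 0.112]
force: [0.8, 0.1, -0.8]
width: 0.01
gripper_force: 25.0
t: 7.75
eef_pos: [0.5604, 0.1544, 0.1564]
ee_rot: [3.141, 0.003, 0.107]
force: [0.3, -0.8, -1.5]
width: 0.0098
gripper_force: 25.0
scene [([0.556, 0.155, 0.146], 0.58)]
top [([0.561, 0.154, 0.141], 0.39)]
```

View pics/p2.png

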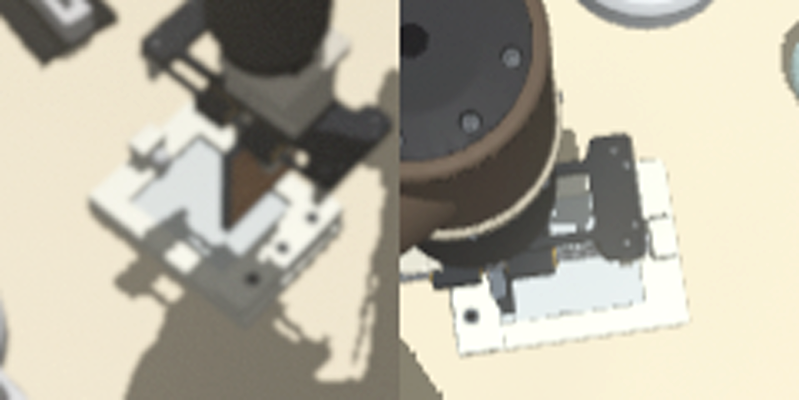

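Run:
```python
from h import *
f=cams.grab_frame("scene");g=cams.grab_frame("top")
print(atz(f,[(190+227/3.33-.3,140+228/3.33-.3)],.0856).round(4))
# predicted corners of plate
c,s=np.cos(1.68),np.sin(1.68)
for n in(-5,5): print("pred bottom corner",n, np.round([.5604+c*n/1000+s*.045,.1544+s*n/1000-c*.045],4))
def cr(F,x0,y0,w=100,k=4):
    return cv2.resize(F["img"][y0:y0+w,x0:x0+w,::-1],None,fx=k,fy=k,interpolation=cv2.INTER_CUBIC)
P=proj(f,[[.5604+c*n/1000+s*.045,.1544+s*n/1000-c*.045,.0856] for n in(-5,5)]); Q=proj(g,[[.5604+c*n/1000+e*s*.045,.1544+s*n/1000-e*c*.045,.0856] for n in(-5,5) for e in(-1,1)])
print(P.round(1),Q.round(1))
cv2.imwrite("pics/p3.png",np.hstack([cr(f,215,155),cr(g,215,170)]))
```

```text
[[0.5993 0.159  0.0856]]
pred bottom corner -5 [0.6057 0.1543]
pred bottom corner 5 [0.6046 0.1643]
[[255.1 208.4]
 [257.7 210.5]] [[245.  213.4]
 [240.4 178.5]
 [241.  213.9]
 [236.5 179. ]]
```

View pics/p3.png

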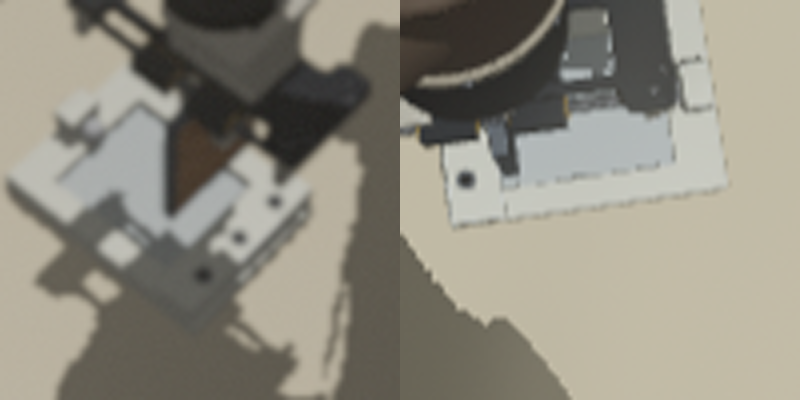

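```bash
python3 -m creep '{"translation":[[4,0,0],[0,0,-20],[0,0,-20],[0,0,-15],[0,0,-5],[0,0,0]],"spin":[0,0,0,0,0,0],"gripper":[0,0,0,0,0,0]}' 25
python3 -m creep '{"translation":[[0,0,-3],[0,0,-3],[0,0,-2],[0,0,0]],"spin":[0,0,0,0],"gripper":[0,0,0,0]}' 25
```

```text
t: 8.65
eef_pos: [0.5653, 0.1543, 0.097]
ee_rot: [3.141, 0.001, 0.108]
force: [-0.6, 0.4, 0.6]
width: 0.0097
gripper_force: 25.0
t: 9.05
eef_pos: [0.5653, 0.1546, 0.0896]
ee_rot: [-3.142, 0.0, 0.108]
force: [0.0, -0.7, -0.1]
width: 0.0096
gripper_force: 25.0
```

```bash
python3 -m creep '{"translation":[[0,0,-1],[0,0,-1],[0,0,0]],"spin":[0,0,0],"gripper":[0,0,0]}' 25
python3 -m creep '{"translation":[[0,0,-1],[0,0,-1],[0,0,0]],"spin":[0,0,0],"gripper":[0,0,0]}' 25
```

```text
t: 9.35
eef_pos: [0.5654, 0.1547, 0.0875]
ee_rot: [3.142, 0.0, 0.108]
force: [-0.5, -0.5, -0.2]
width: 0.0096
gripper_force: 25.0
t: 9.65
eef_pos: [0.5656, 0.1547, 0.0864]
ee_rot: [3.142, -0.001, 0.108]
force: [-1.3, -0.2, 6.3]
width: 0.0096
gripper_force: 25.0
```

```bash
python3 -m creep '{"translation":[[0,0,0],[0,0,0],[0,0,0],[0,0,0],[0.5,-4,0],[0.5,-4,0],[0.5,-4,0],[0.5,-4,0]],"spin":[0,0,0,0,0,0,0,0],"gripper":[0.34,0.34,0.34,0.34,0.34,0.34,0.34,0.34]}' 25
python3 -m creep '{"translation":[[0.5,-4,0],[0,-4,0],[0,0,0],[0,0,0]],"spin":[0,0,0,0],"gripper":[0.34,0.34,0.34,0.34]}' 25
python3 - <<'E'
from h import *
f=cams.grab_frame("scene");g=cams.grab_frame("top")
def cr(F,x0,y0,w=100,k=4):
    return cv2.resize(F["img"][y0:y0+w,x0:x0+w,::-1],None,fx=k,fy=k,interpolation=cv2.INTER_CUBIC)
cv2.imwrite("pics/p4.png",np.clip(np.hstack([cr(f,215,155),cr(g,215,160)])*1.4,0,255).astype(np.uint8))
E
```

```text
t: 10.45
eef_pos: [0.5674, 0.1382, 0.0856]
ee_rot: [3.142, 0.0, 0.108]
force: [0.4, -0.1, 0.1]
width: 0.0298
gripper_force: 0.0
t: 10.85
eef_pos: [0.5679, 0.1305, 0.0856]
ee_rot: [-3.142, -0.0, 0.108]
force: [-0.2, -0.4, -0.1]
width: 0.0297
gripper_force: 0.0
```

View pics/p4.png

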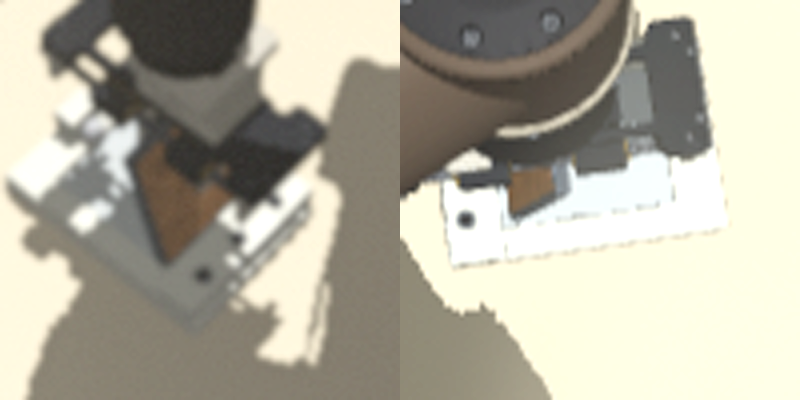

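```bash
python3 -m creep '{"translation":[[0.4,-4,0],[0.4,-4,0],[0.4,-4,-5],[0.4,-4,-5],[0,0,-5],[0,0,-5],[0,0,-5],[0,0,0]],"spin":[0,0,0,0,0,0,0,0],"gripper":[0.5,0.6,0.7,0.7,0.7,0.7,0.7,0.7]}' 25
python3 - <<'E'
from h import *
f=cams.grab_frame("scene");g=cams.grab_frame("top")
def cr(F,x0,y0,w=100,k=4):
    return cv2.resize(F["img"][y0:y0+w,x0:x0+w,::-1],None,fx=k,fy=k,interpolation=cv2.INTER_CUBIC)
cv2.imwrite("pics/p5.png",np.clip(np.hstack([cr(f,215,155),cr(g,215,160)])*1.4,0,255).astype(np.uint8))
E
```

```text
t: 11.75
eef_pos: [0.569, 0.1145, 0.0596]
ee_rot: [3.141, 0.001, 0.108]
force: [-0.1, -0.3, -0.5]
width: 0.0615
gripper_force: 0.1
```

View pics/p5.png

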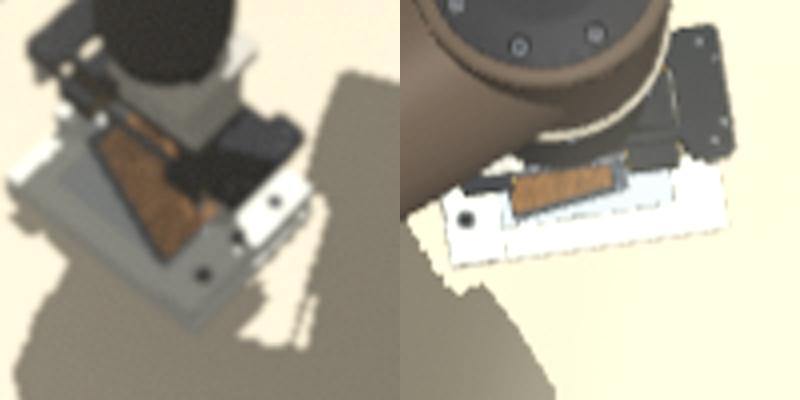

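```bash
cat >> h.py <<'E'
def cork(c):
    F=cams.grab_frame(c); i=F["img"].astype(int); h=cv2.cvtColor(F["img"],cv2.COLOR_RGB2HSV)
    m=((h[...,0]>4)&(h[...,0]<16)&(h[...,1]>95)&(h[...,2]>50)).astype(np.uint8)
    m[:150]=0;m[260:]=0;m[:,:215]=0;m[:,310:]=0
    n,l,s,_=cv2.connectedComponentsWithStats(m); 
    if n<2: return F,None
    k=1+s[1:,4].argmax(); ys,xs=np.where(l==k); p=np.c_[xs,ys].astype(np.float32)
    return F,cv2.approxPolyDP(cv2.convexHull(p),1.5,True)[:,0],len(xs)
E
python3 -c "
from h import *
for c in('top','scene'): print(c,[x.tolist() if hasattr(x,'tolist') else x for x in cork(c)[1:]])"
python3 -m creep '{"translation":[[0.4,-4,0],[0.4,-4,0],[0.4,-4,0],[0,0,0],[0,0,0],[0,0,0]],"spin":[0,0,0,0,0,0],"gripper":[0.8,0.9,0.98,0.98,0.98,0.98]}' 25
python3 -c "
from h import *
for c in('top','scene'): print(c,[x.tolist() if hasattr(x,'tolist') else x for x in cork(c)[1:]])"
```

```text
top [[[266.0, 202.0], [265.0, 205.0], [256.0, 208.0], [252.0, 204.0]], 38]
scene [[[267.0, 208.0], [257.0, 217.0], [255.0, 216.0], [241.0, 191.0], [244.0, 188.0], [267.0, 206.0]], 287]
t: 12.55
eef_pos: [0.5707, 0.1026, 0.0606]
ee_rot: [-3.142, -0.0, 0.108]
force: [0.3, 0.0, 0.5]
width: 0.0857
gripper_force: 0.2
top [[[250.0, 211.0], [247.0, 211.0], [244.0, 205.0], [250.0, 205.0]], 27]
scene [[[256.0, 217.0], [236.0, 190.0], [240.0, 184.0], [254.0, 195.0], [264.0, 208.0]], 383]
```

```bash
cat >> h.py <<'E'
def st(P):
    P=np.atleast_2d(P); d=P[:,:2]-[.5674,.1106]; c,s=np.cos(1.68),np.sin(1.68); return (np.c_[d@[c,s],d@[-s,c]]*1000).round(1)
E
python3 - <<'E'
from h import *
F,p,n=cork("scene")
for z in(.024,.07): print(z,[(a.tolist(),b.tolist()) for a,b in zip(p,st(atz(F,p,z)))])
E
python3 -m creep '{"translation":[[-0.4,4,0],[-0.4,4,0],[-0.4,4,0],[0,0,0]],"spin":[0,0,0,0],"gripper":[0.98,0.98,0.98,0.98]}' 25
python3 - <<'E'
from h import *
F,p,n=cork("scene")
for z in(.024,.07): print(z,[(a.tolist(),b.tolist()) for a,b in zip(p,st(atz(F,p,z)))])
E
```

```text
0.024 [([264.0, 209.0], [38.2, -1.2]), ([255.0, 216.0], [33.9, -36.3]), ([236.0, 188.0], [-72.1, -3.5]), ([241.0, 184.0], [-70.5, 17.0]), ([255.0, 196.0], [-11.0, 14.1])]
0.07 [([264.0, 209.0], [53.8, -20.8]), ([255.0, 216.0], [49.8, -54.6]), ([236.0, 188.0], [-52.4, -23.0]), ([241.0, 184.0], [-50.9, -3.2]), ([255.0, 196.0], [6.5, -6.1])]
t: 13.1
eef_pos: [0.5695, 0.1154, 0.0606]
ee_rot: [-3.141, -0.0, 0.109]
force: [0.5, 0.1, 0.2]
width: 0.0858
gripper_force: 0.1
0.024 [([265.0, 212.0], [46.9, -6.8]), ([258.0, 218.0], [44.8, -35.4]), ([240.0, 194.0], [-49.0, -10.8]), ([240.0, 190.0], [-58.4, -0.6]), ([245.0, 187.0], [-54.3, 17.3]), ([257.0, 197.0], [-4.2, 15.5]), ([264.0, 206.0], [31.5, 6.4])]
0.07 [([265.0, 212.0], [62.3, -26.2]), ([258.0, 218.0], [60.2, -53.7]), ([240.0, 194.0], [-30.1, -30.1]), ([240.0, 190.0], [-39.2, -20.2]), ([245.0, 187.0], [-35.3, -3.0]), ([257.0, 197.0], [13.0, -4.7]), ([264.0, 206.0], [47.4, -13.5])]
```

```bash
python3 -m creep '{"translation":[[-0.4,4,0],[-0.2,2,0],[0,0,0]],"spin":[0,0,0],"gripper":[0.98,0.98,0.98]}' 25
python3 - <<'E'
from h import *
F,p,n=cork("scene")
for z in(.024,.07): print(z,[(a.tolist(),b.tolist()) for a,b in zip(p,st(atz(F,p,z)))])
f=F;g=cams.grab_frame("top")
def cr(F,x0,y0,w=100,k=4):
    return cv2.resize(F["img"][y0:y0+w,x0:x0+w,::-1],None,fx=k,fy=k,interpolation=cv2.INTER_CUBIC)
cv2.imwrite("pics/p6.png",np.clip(np.hstack([cr(f,215,155),cr(g,215,160)])*1.4,0,255).astype(np.uint8))
E
```

```text
t: 13.45
eef_pos: [0.5694, 0.1189, 0.0618]
ee_rot: [3.139, -0.0, 0.109]
force: [1.4, -11.5, 7.6]
width: 0.0856
gripper_force: 5.7
0.024 [([259.0, 217.0], [44.8, -31.0]), ([257.0, 217.0], [40.5, -34.9]), ([242.0, 197.0], [-37.5, -14.5]), ([240.0, 192.0], [-53.7, -5.7]), ([244.0, 187.0], [-56.6, 15.3]), ([258.0, 198.0], [0.3, 14.9]), ([266.0, 209.0], [42.5, 2.7])]
0.07 [([259.0, 217.0], [60.2, -49.5]), ([257.0, 217.0], [56.0, -53.2]), ([242.0, 197.0], [-19.1, -33.6]), ([240.0, 192.0], [-34.6, -25.1]), ([244.0, 187.0], [-37.4, -4.9]), ([258.0, 198.0], [17.3, -5.3]), ([266.0, 209.0], [58.0, -17.0])]
```

View pics/p6.png

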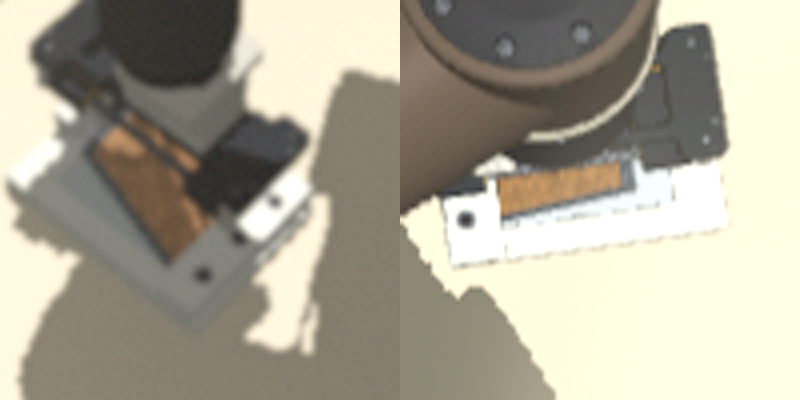

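```bash
python3 -m creep '{"translation":[[0.3,-3,-1],[0.3,-3,-1],[0.3,-3,-1],[0.3,-3,-1],[0.3,-3,-1],[0.3,-3,-1],[0.3,-3,0],[0.3,-3,0]],"spin":[0,0,0,0,0,0,0,0],"gripper":[0.98,0.98,0.98,0.98,0.98,0.98,0.98,0.98]}' 25
python3 -m creep '{"translation":[[0.3,-3,0],[0.3,-3,0],[0.3,-3,0],[0,0,0],[0,0,0]],"spin":[0,0,0,0,0],"gripper":[0.98,0.98,0.98,0.98,0.98]}' 25
python3 - <<'E'
from h import *
F,p,n=cork("scene")
for z in(.024,.05): print(z,[(a.tolist(),b.tolist()) for a,b in zip(p,st(atz(F,p,z)))])
print(st(get_state()["eef_pos"]))
E
```

```text
t: 14.35
eef_pos: [0.5713, 0.0964, 0.0545]
ee_rot: [3.142, 0.0, 0.108]
force: [-0.1, -0.5, 0.3]
width: 0.0857
gripper_force: 0.1
t: 14.85
eef_pos: [0.5723, 0.0876, 0.0546]
ee_rot: [-3.142, -0.0, 0.108]
force: [0.2, 0.7, -0.3]
width: 0.0859
gripper_force: 0.0
0.024 [([273.0, 203.0], [44.7, 31.9]), ([257.0, 218.0], [42.7, -37.3]), ([232.0, 195.0], [-64.4, -29.4]), ([241.0, 186.0], [-65.7, 11.8]), ([272.0, 200.0], [35.8, 37.6])]
0.05 [([273.0, 203.0], [53.4, 20.1]), ([257.0, 218.0], [51.4, -47.7]), ([232.0, 195.0], [-53.4, -39.9]), ([241.0, 186.0], [-54.7, 0.5]), ([272.0, 200.0], [44.7, 25.7])]
[[-23.3  -2.4]]
```

```bash
python3 -m creep '{"translation":[[0,0,20],[0,0,25],[0,-5,0],[0,-5,0],[0,-5,0],[0,-5,0],[0,-2,0],[0,0,0]],"spin":[0,0,-0.14,-0.14,-0.14,-0.14,-0.14,-0.14],"gripper":[0.98,0.98,0.5,0.5,0.5,0.5,0.5,0.5]}' 25
python3 -m creep '{"translation":[[0,0,0],[0,0,0],[0,0,0],[0,0,0],[0,0,0],[0,0,0]],"spin":[-0.14,-0.14,-0.14,-0.14,-0.14,-0.03],"gripper":[0.5,0.5,0.5,0.5,0.5,0.5]}' 25
python3 - <<'E'
from h import *
for c in("scene","top"):
    F,p,n=cork(c); print(n)
    for z in(.024,.05): print(z,[(a.tolist(),b.tolist()) for a,b in zip(p,st(atz(F,p,z)))])
s=get_state();print(st(s["eef_pos"]),s["eef_pos"],s["ee_rot"])
E
```

```text
t: 15.7
eef_pos: [0.5722, 0.0655, 0.0996]
ee_rot: [-3.142, -0.0, -0.738]
force: [-0.5, 0.6, 0.8]
width: 0.0459
gripper_force: 0.0
t: 16.3
eef_pos: [0.5722, 0.0658, 0.0996]
ee_rot: [-3.142, 0.0, -1.465]
force: [0.5, -0.5, 0.5]
width: 0.0435
gripper_force: 0.0
829
0.024 [([273.0, 203.0], [44.7, 31.9]), ([256.0, 218.0], [40.5, -39.3]), ([233.0, 196.0], [-59.8, -29.9]), ([234.0, 192.0], [-67.1, -17.8]), ([249.0, 180.0], [-62.1, 43.9]), ([265.0, 193.0], [4.4, 41.9])]
0.05 [([273.0, 203.0], [53.4, 20.1]), ([256.0, 218.0], [49.3, -49.6]), ([233.0, 196.0], [-48.9, -40.4]), ([234.0, 192.0], [-56.0, -28.5]), ([249.0, 180.0], [-51.1, 31.9]), ([265.0, 193.0], [14.0, 29.9])]
52
0.024 [([260.0, 197.0], [-4.4, 2.5]), ([261.0, 201.0], [-5.6, 13.6]), ([258.0, 209.0], [5.3, 33.9]), ([256.0, 209.0], [10.6, 33.2]), ([250.0, 201.0], [23.7, 9.5])]
0.05 [([260.0, 197.0], [-4.1, 6.2]), ([261.0, 201.0], [-5.3, 17.0]), ([258.0, 209.0], [5.4, 36.8]), ([256.0, 209.0], [10.5, 36.1]), ([250.0, 201.0], [23.3, 13.1])]
[[-45.1   0.1]] [0.57221409 0.06577413 0.09956828] [-3.14156000e+00  2.19743685e-05 -1.45928899e+00]
```

```bash
python3 -m creep '{"translation":[[0,0,-24],[0,0,-20],[0,0,-4],[0,0,-3],[0,0,-3],[0,0,0]],"spin":[0,0,0,0,0,0],"gripper":[0.5,0.5,0.5,0.5,0.5,0.5]}' 25
python3 -m creep '{"translation":[[0,0,-3],[0,0,-2],[0,0,-2],[0,0,0]],"spin":[0,0,0,0],"gripper":[0.5,0.5,0.5,0.5]}' 25
python3 -m creep '{"translation":[[0,0,-2],[0,0,-2],[0,0,-2],[0,0,0]],"spin":[0,0,0,0],"gripper":[0.5,0.5,0.5,0.5]}' 25
```

```text
t: 17.0
eef_pos: [0.5733, 0.0663, 0.0468]
ee_rot: [-3.139, 0.001, -1.46]
force: [0.4, -0.1, -0.2]
width: 0.0441
gripper_force: 0.0
t: 17.4
eef_pos: [0.5719, 0.0656, 0.0381]
ee_rot: [3.141, -0.0, -1.462]
force: [-1.1, -0.6, 0.4]
width: 0.044
gripper_force: 0.0
t: 17.8
eef_pos: [0.5719, 0.0656, 0.0321]
ee_rot: [3.141, -0.0, -1.462]
force: [-0.1, -0.4, -0.0]
width: 0.0442
gripper_force: 0.0
```

```bash
python3 -m creep '{"translation":[[0,0,-2],[0,0,-2],[0,0,0]],"spin":[0,0,0],"gripper":[0.5,0.5,0.5]}' 25
python3 -m creep '{"translation":[[0,0,-1],[0,0,-1],[0,0,0]],"spin":[0,0,0],"gripper":[0.5,0.5,0.5]}' 25
```

```text
t: 18.1
eef_pos: [0.572, 0.0656, 0.0282]
ee_rot: [3.141, -0.0, -1.462]
force: [-0.4, -0.5, 0.5]
width: 0.0434
gripper_force: 0.0
t: 18.4
eef_pos: [0.5722, 0.0657, 0.0265]
ee_rot: [3.141, -0.0, -1.462]
force: [0.1, -0.4, 0.5]
width: 0.0439
gripper_force: 0.0
```

```bash
python3 -m creep '{"translation":[[0,0,-1],[0,0,-1],[0,0,0]],"spin":[0,0,0],"gripper":[0.5,0.5,0.5]}' 25
python3 -m creep '{"translation":[[0,0,15],[0,0,30],[0,0,40],[0,0,40],[0,-30,0],[0,-40,0],[0,-40,0],[0,0,0]],"spin":[0,0,0,0,0,0,0,0],"gripper":[0.5,0.5,0.5,0.5,0.5,0.5,0.5,0.5]}' 25
python3 - <<'E'
from h import *
f=cams.grab_frame("scene");g=cams.grab_frame("top")
def cr(F,x0,y0,w=90,k=4.4):
    return cv2.resize(F["img"][y0:y0+w,x0:x0+w,::-1],None,fx=k,fy=k,interpolation=cv2.INTER_CUBIC)
cv2.imwrite("pics/p7.png",np.clip(np.hstack([cr(f,210,160),cr(g,215,155)])*1.3,0,255).astype(np.uint8))
for c in("scene","top"):
    F,p,n=cork(c); print(n)
    for z in(.026,.05): print(z,[(a.tolist(),b.tolist()) for a,b in zip(p,st(atz(F,p,z)))])
    print([(np.round(x["centre"],4).tolist(),st(x["centre"]),round(x["confidence"],2)) for x in nets.pinpoint(c,"plate")[:2]])
E
```

```text
t: 18.7
eef_pos: [0.5723, 0.0657, 0.0263]
ee_rot: [-3.141, -0.0, -1.461]
force: [-6.1, 0.5, 16.1]
width: 0.044
gripper_force: 8.3
t: 19.5
eef_pos: [0.5716, -0.0478, 0.1496]
ee_rot: [3.141, -0.0, -1.465]
force: [-0.3, 0.1, -0.3]
width: 0.0439
gripper_force: 0.0
770
0.026 [([273.0, 203.0], [45.4, 31.0]), ([257.0, 218.0], [43.3, -38.1]), ([236.0, 203.0], [-36.1, -42.3]), ([233.0, 198.0], [-54.3, -35.8]), ([250.0, 184.0], [-49.4, 34.4])]
0.05 [([273.0, 203.0], [53.4, 20.1]), ([257.0, 218.0], [51.4, -47.7]), ([236.0, 203.0], [-26.4, -51.7]), ([233.0, 198.0], [-44.3, -45.3]), ([250.0, 184.0], [-39.5, 23.5])]
[([0.5727, 0.1165, 0.0194], array([[ 5.3, -5.9]]), 0.87)]
2
0.026 [([278.0, 203.0], [-50.0, 25.5])]
0.05 [([278.0, 203.0], [-48.6, 28.4])]
[([0.6643, 0.3588, 0.0007], array([[ 236.2, -123.4]]), 0.39)]
```

View pics/p7.png

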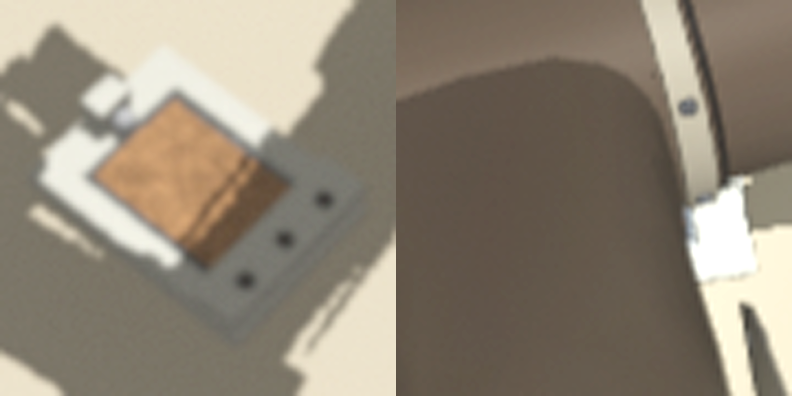

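The scene view (left half) shows the cork plate, centred near (190,180), flat in the pocket with its far end under the lip. The ball is out again at (125,118). The press met firm resistance at z = 26 mm, which is the height of a plate lying home.

```bash
python3 -c "
from h import *
print(get_state()['t'],arm.job_done())"
```

```text
the job is handed in; nothing more can be done
19.8 None
```

The plate is in the stage pocket, cork face up, one end under the lip and the other past the catch; I handed the job in at 19.8 s, and no verdict was returned.

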